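Pile two plaster tiles on a slide and index it at the scriber

TASK

Lay the thick plaster tile flat and centred on the carriage deck of the slide, its long sides across the rail, and set the thin tile squarely on top of it, edges flush all round. Then take the carriage by its upright wooden handle and slide it to the right along the rail until you feel the ball detent click in, where the pile stands in line with the scriber needle; do not push on past the notch or shift the tape roll, the jar or the register key. Finish while still holding the handle, with the carriage resting in the notch.

Things in the scene. Friction and masses are not known exactly. Their poses are not given: they have to be found in the camera images.
- slide_base: the slide: aluminium base plate 150 (x) x 300 (y) x 10 mm, fixed to the table, with two steel rods along its y axis between end blocks 34 mm high. Origin at the underside, in the middle of the length; its x points away from the robot (roughly), its y is the direction of the rail, to the robot's left.
- carriage: carriage on the rods, slides along the slide's y only; about 1.5 N moves it. Origin = point deck. It can go from 95 mm left (+y) of the slide's middle to 95 mm right; starts 65 to 95 mm left. A spring ball under it drops into a notch: within about 4 mm of the notch it draws the carriage in (about 5 N, first ahead, then resisting); getting out takes about 6 N.
- deck (a point): centre of the carriage's deck, on its top face, 36 mm above the table; moves with the carriage, axes parallel to the slide's. The deck is a flat grey slab 104 mm along x and 84 mm along y, with no rim.
- handle_grip (a point): middle of the upright wooden handle on the carriage's ear on the robot's side, 72 mm above the table and 83 mm from the deck's centre along the slide's -x; axes parallel to the slide's. The handle is 22 mm (x) x 16 mm (y, along the rail) in section and reaches from 36 to 92 mm above the table. Hold it within 30 mm of this point.
- scriber_tip (a point): tip of a small horizontal steel needle, 56 mm above the table, on a fixed post 70 mm tall on the far edge of the slide; 52 mm from the rail's middle line along the slide's +x. The notch is set in line with it: at the notch the deck's centre is level with this tip along the slide's y, between 5 mm left and 65 mm right of the slide's middle.
- tile_thick: plaster tile 90 (x) x 64 (y) x 20 mm, about 0.14 kg, lying on the table; origin at the centre of its underside
- tile_thin: plaster tile of the same outline, 90 (x) x 64 (y) x 12 mm, about 0.09 kg, lying on the table; origin at the centre of its underside. Which of the two tiles lies nearer the slide changes.
- tape_roll: bystander: roll of paper tape, 100 mm across, 34 mm high; origin at the centre of its underside; leave it alone
- jar: bystander: white lidded jar, 50 mm across, 72 mm high; origin at the centre of its underside; leave it alone
- register_key: bystander: small plaster cone, 30 mm across, 23 mm high, behind the slide; origin at the centre of its underside; leave it alone

How it is judged (in metres and radians):
On the way, in this order (a step that is already met when the one before it is completed fails the run):
1. the thick tile lies centred on the deck, let go, with the carriage still short of the notch (x of tile_thick in the frame of deck between -0.01 and 0.01 m and y of tile_thick in the frame of deck between -0.01 and 0.01 m and z of tile_thick in the frame of deck between -0.003 and 0.003 m and angle between the x axis of tile_thick and the x axis of deck, either way round below 0.14 rad and angle between tile_thick's own z axis and vertical below 0.06 rad and contact force between the fingers and tile_thick below 0.1 N and linear speed of tile_thick below 0.02 m/s and y of deck in the frame of scriber_tip above 0.02 m), for 0.2 s.
2. the thin tile lies squarely on the thick one, let go, with the carriage still short of the notch (x of tile_thick in the frame of deck between -0.01 and 0.01 m and y of tile_thick in the frame of deck between -0.01 and 0.01 m and z of tile_thick in the frame of deck between -0.003 and 0.003 m and angle between the x axis of tile_thick and the x axis of deck, either way round below 0.14 rad and angle between each of tile_thick, tile_thin's own z axis and vertical below 0.06 rad and x of tile_thin in the frame of tile_thick between -0.006 and 0.006 m and y of tile_thin in the frame of tile_thick between -0.006 and 0.006 m and z of tile_thin in the frame of tile_thick between 0.017 and 0.023 m and angle between the x axis of tile_thin and the x axis of tile_thick, either way round below 0.12 rad and contact force between the fingers and tile_thin below 0.1 N and linear speed of tile_thin below 0.02 m/s and y of deck in the frame of scriber_tip above 0.02 m), for 0.2 s.
At the end, for the whole second after the job is handed in: Thick tile flat within 10 mm of the deck centre, 8 degrees of square; thin tile on it within 6 mm, 7 degrees. Deck within 3 mm of the scriber needle along the rail (ball seated), at rest; fingers on the handle (within 30 mm of its middle) with over 1 N and touch no tile (x of tile_thick in the frame of deck between -0.01 and 0.01 m and y of tile_thick in the frame of deck between -0.01 and 0.01 m and z of tile_thick in the frame of deck between -0.003 and 0.003 m and angle between the x axis of tile_thick and the x axis of deck, either way round below 0.14 rad and angle between each of tile_thick, tile_thin's own z axis and vertical below 0.06 rad and x of tile_thin in the frame of tile_thick between -0.006 and 0.006 m and y of tile_thin in the frame of tile_thick between -0.006 and 0.006 m and z of tile_thin in the frame of tile_thick between 0.017 and 0.023 m and angle between the x axis of tile_thin and the x axis of tile_thick, either way round below 0.12 rad and contact force between the fingers and tile_thick below 0.1 N and linear speed of each of tile_thick, tile_thin below 0.02 m/s and contact force between the fingers and tile_thin below 0.1 N and y of deck in the frame of scriber_tip between -0.003 and 0.003 m and linear speed of carriage below 0.01 m/s and distance between the grasp point and handle_grip below 0.03 m and contact force between the fingers and carriage above 1 N); the arm keeps its last pose, push and grip.
It fails at once if the carriage is pushed past the notch by more than 15 mm (y of deck in the frame of scriber_tip below -0.015 m).
It fails at once if a bystander is shifted by more than 25 mm (distance of any of tape_roll, jar, register_key from where it was at the start of the episode above 0.025 m).
It also fails if it takes over 72 s, if anything falls off the work surface, if the arm or the gripper's body presses on something with over 40 N, if the wrist force passes 120 N, or if a joint passes its speed limit or range.

ROBOT

A 6-joint arm with a two-finger parallel gripper is mounted at the origin on a cart in front of the work surface, level with it; the furniture and walls round the work are solid. World frame = base frame: x ahead of the robot, y to its left, z up, the work surface at z = 0. Lengths are in mm, angles in rad, forces in N, time in s.
With the tool pointing down it reaches from about 275 to 750 mm from the base axis. Payload 10.2 kg.
Tool frame: the origin (TCP) lies on the mounting face of the last link; the fingertips stand 166 mm ahead of it and the grasp point (between the pads) lies grasp_offset ahead of it (grasp_offset is the distance from the TCP to the grasp point, in mm); z points along the fingers, y is the line along which they close (so a half turn about z gives the same grasp; the last joint's range is limited). The gripper opens to 88 mm and grips with 3 to 60 N. Pads are 18 mm wide; open, the fingers measure 123 mm over their backs; the gripper's body (75 mm by 187 mm) begins 45 mm behind the grasp point.
Start: joints at [-1.493, 0.313, 1.498, -0, 1.331, -0.223], TCP at [155.536, -501.439, 404.72] pointing down, gripper open.
Joint ranges: [-2.94, 2.94], [-0.97, 2.17], [0.19, 2.56], [-1.23, 4.37], [0.02, 3.11], [-2.88, 2.88]. Speed limits (rad/s): [2.39, 2.39, 3.01, 3.14, 3.14, 3.14].

INTERFACE

Orientations are given as a rotation vector (axis times angle).
In Python, from plant import * gives the robot as it stands.
- The arm moves only by the tool drive_tool, never from a script. Its argument "deltas" is a list of rows, each an object with "translation": the shift along the tool's x, y, z in mm, a list of three; "rotation": the turn, a rotation vector about the tool's x, y, z in degrees, a list of three. A call has 1 to 10 rows; each row shifts and turns the commanded pose from where the row before left it, along the tool's axes as they then stand; what a row does not reach is not made up. A row lasts 1/10 s, in which the tool goes at most 50 mm and 8.59 degrees, less where a joint would pass 70% of its speed; a pose out of reach is approached as far as the arm can. A call with a gripper value outside its range is refused whole. "hand" is the opening, from -1 (shut) to 1 (fully open), so that 0 is half open, set as the call begins (left out, the last holds). The fingers move at their own pace and stop on an object; "force" is the grip in N (left out, the last holds). Time passes only in rows, so rows that do not move let the fingers close. It gives the time, the measured TCP pose, the force, the opening and the grip force at its end, in the units of the state.
- get_obs(): the state, without advancing time (a new reading comes with each control period).
- grab_frame(name): name is "scene" or "top" or "wrist"; returns a dict with "pixels" (420x560x3 uint8, blue, green, red), "fx", "fy", "cx", "cy" (pixels), "R" (3x3) and "t" (3): a world point X has camera coordinates R X + t. Camera axes: x right, y down, z forward; pixel columns grow to the right and rows downward; lengths in mm; the calibration is good to about 2 mm. A picture is of the moment at which its call begins. There is no depth.
- close_job(): hands the job in; it is judged then, once.
The state is a dict: "t": time; "joints": joint angles; "qvel": joint speeds; "effort": joint torques, N m; "tool_pos": TCP position; "tool_rot": TCP orientation; "contact_force": force on the tool from outside, world axes, zero at the start; "torque": the same for the moment, N m; "gripper_width": finger opening in mm; "grip_force": force on a finger pad.
Only numpy, scipy, OpenCV 4.12 (cv2) and the standard library are available. Lean on these libraries where they do the work, as an engineer would, in place of code of your own. Each camera call takes 0.05 s, during which the arm holds its last target. There are 200 camera calls.

## Working session

There is one attempt and no reset: what is moved stays moved. The work goes in short steps, Python scripts to look and compute and a tool call to move; the robot and the scene stay as the last step left them, time stands still between calls to the robot, and variables do not carry over. Pictures are saved under pics/ and viewed, at most 10 in all, crops included, and the job is handed in when it is done.

Besides the shell and the picture viewer there is one more tool, called after "Call:" in YAML: its name, and indented under it one key for each argument. drive_tool: Moves the arm, as the interface text tells. Its arguments: {"type":"object","properties":{"deltas":{"type":"array","items":{"type":"object","properties":{"translation":{"type":"array","items":{"type":"number"}},"rotation":{"type":"array","items":{"type":"number"}}}}},"hand":{"type":"number"},"force":{"type":"number"}},"required":["deltas"]}

```bash
mkdir -p pics; ls; python3 - <<'E'
from plant import *
import cv2,numpy as np
o=get_obs();print(o)
for n in("top","scene"):
    f=grab_frame(n);cv2.imwrite(f"pics/{n}0.png",f["pixels"]);np.savez(f"pics/{n}0.npz",**f)
    print(n,f["fx"],f["cx"],f["cy"],f["R"],f["t"])
try: print(grasp_offset)
except Exception as e: print(e)
E
```

```text
pics
{'t': 0.0, 'joints': array([-1.49341019e+00,  3.13456616e-01,  1.49843542e+00,  1.02097317e-05,
        1.33097086e+00, -2.23400808e-01]), 'qvel': array([ 0.0007085 , -0.00219231, -0.00172118,  0.00019929, -0.00088099,
       -0.00034071]), 'effort': array([ 3.13329156e-04, -4.02209473e+01, -2.52275777e+01,  6.94995420e-02,
        3.51959257e-02, -1.09963032e-04]), 'tool_pos': array([ 155.52883589, -501.39823028,  404.15816815]), 'tool_rot': array([-3.10487971e+00, -4.70502473e-01, -1.61011175e-04]), 'contact_force': array([0.03434732, 0.27084653, 0.08354512]), 'torque': array([-0.0423449 , -0.00757476,  0.03387875]), 'grip_force': 0.0, 'gripper_width': 87.99659644419216}
top 423.00503816508 281.82163881397514 211.23478849059876 [[-0.01137869 -0.99993401 -0.00158113]
 [-0.97304278  0.0114369  -0.23034094]
 [ 0.23034382 -0.00108247 -0.97310871]] [ -4.68899575 581.17652722 982.75139221]
scene 513.6615437690608 276.1516120087866 205.9236345087812 [[-0.58062694 -0.81409504  0.0110286 ]
 [-0.6118053   0.42733281 -0.66564325]
 [ 0.53718399 -0.39323776 -0.7461886 ]] [ 317.67149548  412.29991767 1378.42624245]
147.29999999999998
```

View pics/top0.png

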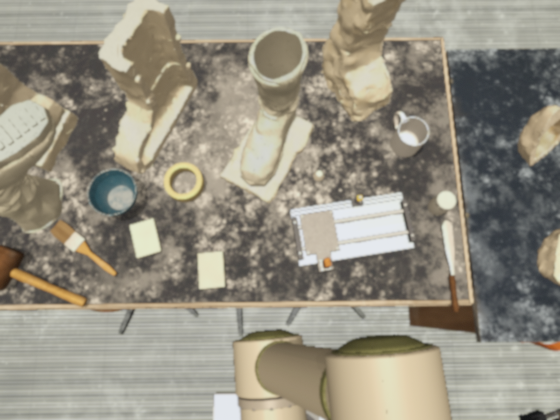

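View pics/scene0.png

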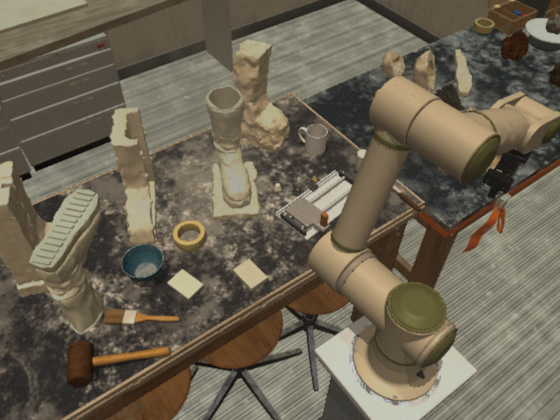

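The top view shows the slide at cols 293–412, rows 195–265. The carriage is around (320,232), the handle at (327,263) and the needle post at (359,198). The tiles are at (145,238) and (211,270), and the jar is at (447,200). I'll enlarge both areas.

```bash
cat > h.py <<'E'
import numpy as np,cv2
from scipy.spatial.transform import Rotation as Ro
def ray(f,uv,z):
    R=np.array(f["R"]);t=np.array(f["t"]);C=-R.T@t
    d=R.T@np.array([(uv[0]-f["cx"])/f["fx"],(uv[1]-f["cy"])/f["fy"],1])
    return (C+d*(z-C[2])/d[2])[:2]
def proj(f,X):
    p=np.array(f["R"])@np.array(X,float)+np.array(f["t"]);return np.array([f["fx"]*p[0]/p[2]+f["cx"],f["fy"]*p[1]/p[2]+f["cy"]])
def quad(f,z,seed,tol=12,win=None):
    "min-area rectangle of the blob round seed, in world xy at height z"
    im=f["pixels"].copy();m=np.zeros((im.shape[0]+2,im.shape[1]+2),np.uint8)
    cv2.floodFill(im,m,tuple(seed),(0,0,255),(tol,)*3,(tol,)*3,8|cv2.FLOODFILL_FIXED_RANGE|cv2.FLOODFILL_MASK_ONLY|255<<8)
    mm=cv2.morphologyEx(m[1:-1,1:-1],cv2.MORPH_OPEN,np.ones((3,3)))
    c=max(cv2.findContours(mm,0,cv2.CHAIN_APPROX_NONE)[0],key=cv2.contourArea)[:,0]
    w=np.array([ray(f,p,z) for p in c],np.float32)
    return cv2.minAreaRect(w),c.mean(0)
E
python3 - <<'E'
from h import *
f=dict(np.load("pics/top0.npz"))
im=f["pixels"]
a=cv2.resize(im[210:300,115:240],None,fx=4.5,fy=4.5,interpolation=cv2.INTER_CUBIC)
b=cv2.resize(im[185:275,285:420],None,fx=5.5,fy=5.5,interpolation=cv2.INTER_CUBIC)[:, :]
cv2.imwrite("pics/b.png",b)
for s in((145,238),(211,270)):
    for z in(12,20): 
        for tol in (15,30): print(s,z,quad(f,z,s,tol))
for n,uv,z in(("jar",(447,200),72),("key",(319,175),23),("tape",(183,182),34),("handle",(327,262),92),("post",(359,198),70)):print(n,ray(f,uv,z))
E
```

```text
(145, 238) 12 (((528.7208862304688, 343.6007385253906), (85.13215637207031, 59.09540939331055), 16.84024429321289), array([144.71287129, 237.68316832]))
(145, 238) 12 (((528.8551635742188, 343.83709716796875), (88.14582824707031, 61.592708587646484), 16.104766845703125), array([144.64761905, 237.7047619 ]))
(145, 238) 20 (((527.3137817382812, 340.97503662109375), (84.5004653930664, 58.65694808959961), 16.840198516845703), array([144.71287129, 237.68316832]))
(145, 238) 20 (((527.447021484375, 341.20965576171875), (87.49185943603516, 61.135684967041016), 16.104745864868164), array([144.64761905, 237.7047619 ]))
(211, 270) 12 (((444.8602294921875, 170.54225158691406), (86.24739074707031, 59.60773849487305), 5.092484951019287), array([210.65740741, 269.81481481]))
(211, 270) 12 (((444.3096923828125, 171.23374938964844), (88.79084014892578, 62.39314651489258), 4.972816467285156), array([210.57657658, 269.74774775]))
(211, 270) 20 (((444.07537841796875, 169.2006072998047), (85.60742950439453, 59.16546630859375), 5.092580795288086), array([210.65740741, 269.81481481]))
(211, 270) 20 (((443.5289001464844, 169.88699340820312), (88.13204956054688, 61.93021774291992), 4.972830295562744), array([210.57657658, 269.74774775]))
jar [ 603.9882973  -422.60204695]
key [ 689.05690939 -110.94179735]
tape [670.51766791 245.52308021]
handle [ 451.13128187 -116.4868763 ]
post [ 612.25535998 -204.42864487]
```

View pics/b.png

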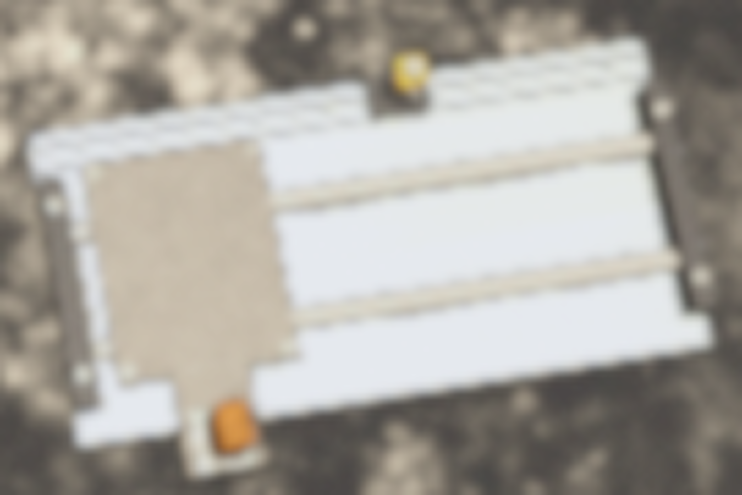

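The crop shows the deck's grey slab with corners near (85,172), (262,143), (300,355) and (112,380). The orange handle is at (235,427), the needle post at (410,72), and the slide is turned by about 10°. Next I'll go above the nearer tile.

```bash
cat >> h.py <<'E'
def go(o,g,yaw):
    "deltas: first turn about tool z (deg), then shift in the turned tool axes; g = grasp point"
    R=Ro.from_rotvec(o["tool_rot"]); c=np.radians(yaw)
    T=np.array([[np.cos(c),np.sin(c),0],[np.sin(c),-np.cos(c),0],[0,0,-1]])
    rv=(R.inv()*Ro.from_matrix(T)).as_rotvec(degrees=True)
    d=T.T@(np.array(g,float)+[0,0,147.3]-o["tool_pos"])
    print("turn",rv.round(2),"shift",d.round(1), "grasp now",(np.array(o["tool_pos"])+147.3*R.as_matrix()[:,2]).round(1))
E
python3 - <<'E'
from plant import *
from h import *
go(get_obs(),[400,200,257],5)
f=dict(np.load("pics/top0.npz"))
q=lambda u,v,z:ray(f,(u/5.5+285-.5+.09,v/5.5+185-.5+.09),z)
c=[q(85,172,36),q(262,143,36),q(300,355,36),q(112,380,36)]
for p in c:print(p.round(1))
print("deck",np.mean(c,0)); 
for a,b in((0,1),(1,2),(2,3),(3,0)):
  d=c[b]-c[a];print(np.hypot(*d),np.degrees(np.arctan2(d[1],d[0])))
h=q(235,425,92);print("handle top",h); print("post",q(410,72,70))
# base plate corners on z=10: robot-side edge
a,b=q(75,445,10),q(712,347,10);d=a-b;print("plate",a,b,np.hypot(*d),np.degrees(np.arctan2(d[1],d[0])))
E
```

```text
turn [-7.000e-02 -1.000e-02  1.223e+01] shift [ 3.047e+02 -6.774e+02 -1.000e-01] grasp now [ 155.5 -501.2  256.9]
[575.9 -57.8]
[ 588.8 -140.6]
[ 489.3 -154. ]
[478.8 -68.1]
deck [ 533.21343624 -105.12424168]
83.7108226869567 -81.15375868360962
100.42198667498684 -172.29617175875978
86.59653557808888 96.92726626171466
97.62225978018174 6.0048189177698355
handle top [ 451.44593551 -117.24638526]
post [ 613.07567005 -204.81073022]
plate [452.28130574 -51.63208587] [ 494.51591366 -350.22560403] 301.56566647611106 98.05080407756506
```

Call:
drive_tool:
  deltas:
    - {"rotation": [0,0,6.1],"translation": [0,0,0]}
    - {"rotation": [0,0,6.1],"translation": [0,0,0]}
    - {"translation": [15,-34,0]}
    - {"translation": [15,-34,0]}
    - {"translation": [15,-34,0]}
    - {"translation": [15,-34,0]}
    - {"translation": [15,-34,0]}
    - {"translation": [15,-34,0]}
    - {"translation": [15,-34,0]}
    - {"translation": [15,-34,0]}
  hand: 1

```text
schema error: expected keys translation, rotation
```

Call:
drive_tool:
  deltas:
    - {"translation": [15,-34,0]}
    - {"translation": [15,-34,0]}
    - {"translation": [15,-34,0]}
    - {"translation": [15,-34,0]}
    - {"translation": [15,-34,0]}
    - {"translation": [15,-34,0]}
    - {"translation": [15,-34,0]}
    - {"translation": [15,-34,0]}
    - {"translation": [15,-34,0]}
    - {"translation": [15,-34,0]}

```text
schema error: expected keys translation, rotation
```

Call:
drive_tool:
  deltas:
    - {"translation": [15,-34,0]}
    - {"translation": [15,-33,0]}
    - {"translation": [0,0,0]}
    - {"translation": [0,0,0]}

```text
schema error: expected keys translation, rotation
```

```bash
python3 - <<'E'
from plant import *
from h import *
o=get_obs();go(o,[400,200,257],5);print(o["t"])
f=grab_frame("wrist");cv2.imwrite("pics/w1.png",f["pixels"]);np.savez("pics/w1.npz",**f)
R=np.array(f["R"]);print("cam",-R.T@f["t"],R[2])
print(proj(f,[444,170,16]),proj(f,[528,342,16]))
E
```

```text
turn [-7.000e-02 -1.000e-02  1.223e+01] shift [ 3.047e+02 -6.774e+02 -1.000e-01] grasp now [ 155.5 -501.2  256.9]
0.1
cam [ 231.37773887 -478.17006019  382.96290519] [-0.29466546 -0.09009049 -0.9513443 ]
[-558.06877982 -534.59674492] [-993.47573153 -921.77108544]
```

View pics/w1.png

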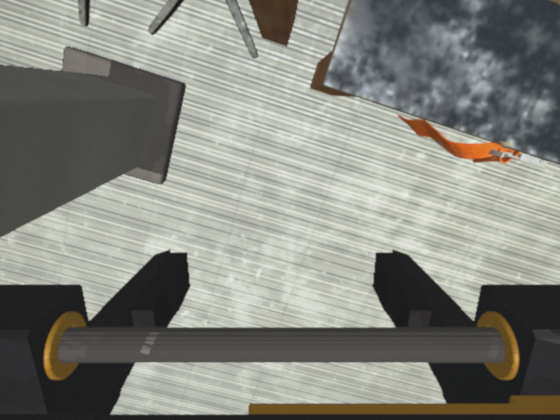

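Those rows were refused because each one needs both keys, so the arm has not moved. The wrist view shows only the floor, with the fingers at rows 250–400.

Call:
drive_tool:
  deltas:
    - {"rotation": [0,0,6.1],"translation": [0,0,0]}
    - {"rotation": [0,0,6.1],"translation": [0,0,0]}
    - {"rotation": [0,0,0],"translation": [15,-34,0]}
    - {"rotation": [0,0,0],"translation": [15,-34,0]}
    - {"rotation": [0,0,0],"translation": [15,-34,0]}
    - {"rotation": [0,0,0],"translation": [15,-34,0]}
    - {"rotation": [0,0,0],"translation": [15,-34,0]}
    - {"rotation": [0,0,0],"translation": [15,-34,0]}
    - {"rotation": [0,0,0],"translation": [15,-34,0]}
    - {"rotation": [0,0,0],"translation": [15,-34,0]}
  hand: 1

```text
t: 1.15
tool_pos: [251.3, -218.5, 404.6]
tool_rot: [-3.139, -0.137, -0.0]
contact_force: [0.2, -0.0, -0.0]
gripper_width: 87.9
grip_force: 0.0
```

Call:
drive_tool:
  deltas:
    - {"rotation": [0,0,0],"translation": [15,-34,0]}
    - {"rotation": [0,0,0],"translation": [15,-34,0]}
    - {"rotation": [0,0,0],"translation": [15,-34,0]}
    - {"rotation": [0,0,0],"translation": [15,-34,0]}
    - {"rotation": [0,0,0],"translation": [15,-34,0]}
    - {"rotation": [0,0,0],"translation": [15,-34,0]}
    - {"rotation": [0,0,0],"translation": [15,-34,0]}
    - {"rotation": [0,0,0],"translation": [15,-34,0]}
    - {"rotation": [0,0,0],"translation": [15,-34,0]}
    - {"rotation": [0,0,0],"translation": [15,-34,0]}

```text
t: 2.15
tool_pos: [370.9, 133.6, 404.7]
tool_rot: [3.138, 0.139, 0.0]
contact_force: [0.8, -0.7, -0.5]
gripper_width: 87.9
grip_force: 0.0
```

Call:
drive_tool:
  deltas:
    - {"rotation": [0,0,0],"translation": [15,-34,0]}
    - {"rotation": [0,0,0],"translation": [15,-33,0]}
    - {"rotation": [0,0,0],"translation": [0,0,0]}
    - {"rotation": [0,0,0],"translation": [0,0,0]}

```text
t: 2.55
tool_pos: [394.7, 201.5, 404.3]
tool_rot: [3.138, 0.14, -0.002]
contact_force: [0.3, -0.7, -0.8]
gripper_width: 88.1
grip_force: 0.0
```

```bash
python3 - <<'E'
from plant import *
from h import *
o=get_obs();go(o,[400,200,257],5);print(o["t"])
f=grab_frame("wrist");cv2.imwrite("pics/w2.png",f["pixels"]);np.savez("pics/w2.npz",**f)
R=np.array(f["R"]);print("cam",-R.T@f["t"],R[2])
print(proj(f,[444,170,16]),proj(f,[528,342,16]))
E
```

```text
turn [0.02 0.06 0.12] shift [ 5.2  1.9 -0. ] grasp now [394.5 201.4 257. ]
2.55
cam [473.74362828 208.10952042 382.91755117] [-0.30820056 -0.02785454 -0.95091353]
[314.69866735 125.18046526] [146.07556615  19.15826925]
```

View pics/w2.png

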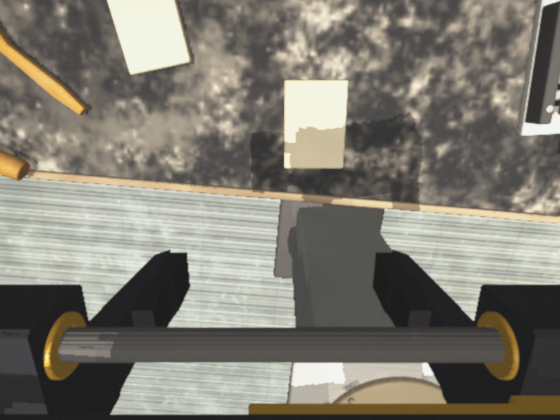

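The wrist view shows the nearer tile at (316,124), partly in shadow, and the farther tile's end at (160,70). To tell thick from thin, I'll enlarge the scene and wrist crops.

```bash
python3 - <<'E'
from h import *
fs=dict(np.load("pics/scene0.npz"));fw=dict(np.load("pics/w2.npz"));ft=dict(np.load("pics/top0.npz"))
a=cv2.resize(fs["pixels"][252:306,155:280],(780,337),interpolation=cv2.INTER_CUBIC)
b=cv2.resize(fw["pixels"][40:180,270:370],(186,260),interpolation=cv2.INTER_CUBIC)
c=cv2.resize(fw["pixels"][0:85,95:205],(337,260),interpolation=cv2.INTER_CUBIC)
o=np.zeros((600,780,3),np.uint8);o[:337]=a;o[340:,:186]=b;o[340:,200:537]=c
cv2.imwrite("pics/c.png",o)
def quadpx(f,s,tol):
    r,c=quad(f,0,s,tol);return c
for s,t in(((184,284),(145,238)),((250,273),(211,270))):
    for tol in(15,25):
        u=quadpx(fs,s,tol);v=quadpx(ft,t,tol)
        print([(z,(ray(fs,u,z)-ray(ft,v,z)).round(1)) for z in(0,12,20,28)])
E
```

```text
[(0, array([ 5.8, -4.7])), (12, array([0.1, 1.9])), (20, array([-3.6,  6.2])), (28, array([-7.4, 10.6]))]
[(0, array([ 5.9, -5.5])), (12, array([0.3, 1.1])), (20, array([-3.5,  5.4])), (28, array([-7.2,  9.8]))]
[(0, array([10.9, -8.3])), (12, array([ 5.1, -2.1])), (20, array([1.2, 2.1])), (28, array([-2.7,  6.3]))]
[(0, array([  8.9, -10.3])), (12, array([ 3., -4.])), (20, array([-0.9,  0.2])), (28, array([-4.7,  4.4]))]
```

View pics/c.png

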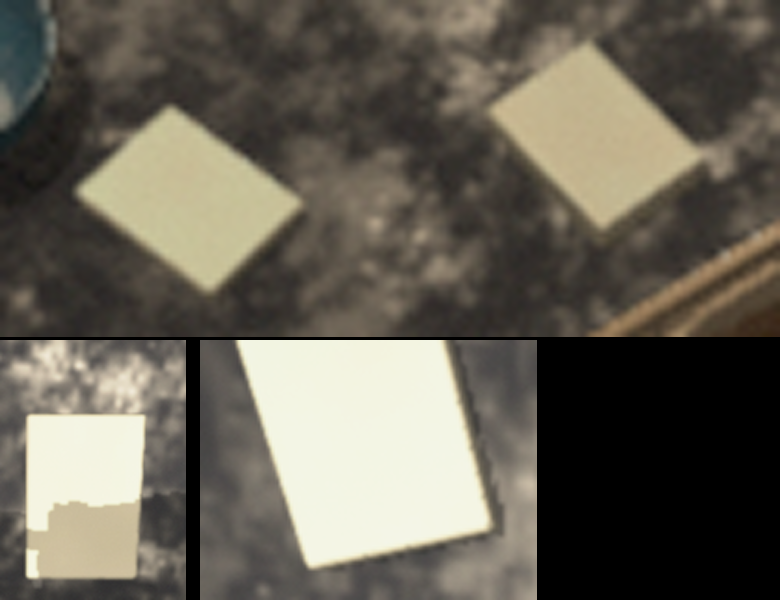

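Triangulation gives consistent heights. The nearer tile's top is at about 20 mm, so it is the thick one, and the farther tile's top is at about 12 mm. I'll refine the thick tile's pose from the wrist picture.

```bash
python3 - <<'E'
from plant import *
from h import *
f=dict(np.load("pics/w2.npz"))
# corners read in crop c.png, near tile (scale 1.86,origin 270,40)
P=[(26,415-340),(145,415-340),(136,578-340),(26,578-340)]
W=[ray(f,(270+u/1.86,40+v/1.857),20) for u,v in P]
print(np.array(W).round(1),np.mean(W,0))
for a,b in((0,1),(1,2),(2,3),(3,0)):
  d=W[b]-W[a];print(np.hypot(*d).round(1),np.degrees(np.arctan2(d[1],d[0])).round(1))
go(get_obs(),[444,170,60],5)
E
```

```text
[[484.8 206. ]
 [490.5 142.7]
 [402.2 134.7]
 [396.6 197.8]] [443.53466271 170.30654353]
63.5 -84.9
88.6 -174.8
63.4 95.1
88.6 5.3
turn [0.02 0.04 0.05] shift [ 46.5  35.1 197.2] grasp now [394.5 200.8 257.2]
```

Call:
drive_tool:
  deltas:
    - {"rotation": [0,0,0],"translation": [9.2,7,20]}
    - {"rotation": [0,0,0],"translation": [9.2,7,20]}
    - {"rotation": [0,0,0],"translation": [9.2,7,20]}
    - {"rotation": [0,0,0],"translation": [9.2,7,20]}
    - {"rotation": [0,0,0],"translation": [9.2,7,20]}
    - {"rotation": [0,0,0],"translation": [0,0,25]}
    - {"rotation": [0,0,0],"translation": [0,0,25]}
    - {"rotation": [0,0,0],"translation": [0,0,20]}
    - {"rotation": [0,0,0],"translation": [0,0,10]}
    - {"rotation": [0,0,0],"translation": [0,0,0]}

```text
t: 3.6
tool_pos: [443.5, 169.7, 224.2]
tool_rot: [3.138, 0.136, -0.003]
contact_force: [-0.2, 0.4, 1.0]
gripper_width: 88.0
grip_force: 0.0
```

```bash
python3 - <<'E'
from plant import *
from h import *
go(get_obs(),[443.6,170.2,22],5.2)
E
```

```text
turn [ 0.01  0.1  -0.23] shift [ 0.1 -0.5 54.9] grasp now [443.3 169.7  76.9]
```

Call:
drive_tool:
  deltas:
    - {"rotation": [0,0,0],"translation": [0,-0.5,15]}
    - {"rotation": [0,0,0],"translation": [0,0,15]}
    - {"rotation": [0,0,0],"translation": [0,0,13]}
    - {"rotation": [0,0,0],"translation": [0,0,8]}
    - {"rotation": [0,0,0],"translation": [0,0,4]}
    - {"rotation": [0,0,0],"translation": [0,0,0]}
    - {"rotation": [0,0,0],"translation": [0,0,0]}

```text
t: 4.3
tool_pos: [443.9, 170.9, 170.3]
tool_rot: [-3.138, -0.138, -0.002]
contact_force: [0.7, 0.3, -0.5]
gripper_width: 88.2
grip_force: 0.0
```

Call:
drive_tool:
  deltas:
    - {"rotation": [0,0,0],"translation": [0,0,0]}
    - {"rotation": [0,0,0],"translation": [0,0,0]}
    - {"rotation": [0,0,0],"translation": [0,0,0]}
    - {"rotation": [0,0,0],"translation": [0,0,0]}
    - {"rotation": [0,0,0],"translation": [0,0,0]}
    - {"rotation": [0,0,0],"translation": [0,0,0]}
    - {"rotation": [0,0,0],"translation": [0,0,0]}
  hand: -1
  force: 15

```text
t: 5.0
tool_pos: [443.7, 171.0, 169.9]
tool_rot: [-3.139, -0.138, -0.0]
contact_force: [-1.0, 0.3, 3.9]
gripper_width: 64.0
grip_force: 15.0
```

```bash
python3 - <<'E'
from plant import *
from h import *
go(get_obs(),[533,-105,130],8)
E
```

```text
turn [-0.   -0.01 -2.97] shift [  50.   285.7 -107.4] grasp now [443.7 171.   22.6]
```

Call:
drive_tool:
  deltas:
    - {"rotation": [0,0,0],"translation": [0,0,-10]}
    - {"rotation": [0,0,0],"translation": [0,0,-25]}
    - {"rotation": [0,0,0],"translation": [0,0,-30]}
    - {"rotation": [0,0,-3],"translation": [0,0,-30]}
    - {"rotation": [0,0,0],"translation": [-1.2,20,-20]}
    - {"rotation": [0,0,0],"translation": [-1.2,30,-20]}
    - {"rotation": [0,0,0],"translation": [-1.2,30,-12]}
    - {"rotation": [0,0,0],"translation": [-1.2,30,-10]}
    - {"rotation": [0,0,0],"translation": [-1.2,30,0]}
    - {"rotation": [0,0,0],"translation": [-1.2,30,0]}

```text
t: 6.0
tool_pos: [460.0, 0.5, 327.4]
tool_rot: [3.134, 0.22, 0.001]
contact_force: [-0.4, 0.2, -1.4]
gripper_width: 64.0
grip_force: 15.0
```

Call:
drive_tool:
  deltas:
    - {"rotation": [0,0,0],"translation": [-1.2,30,0]}
    - {"rotation": [0,0,0],"translation": [-1.2,30,0]}
    - {"rotation": [0,0,0],"translation": [-1.2,27,0]}
    - {"rotation": [0,0,0],"translation": [-1.2,20,0]}
    - {"rotation": [0,0,0],"translation": [0,0,0]}
    - {"rotation": [0,0,0],"translation": [0,0,0]}

```text
t: 6.6
tool_pos: [470.2, -104.7, 326.8]
tool_rot: [-3.133, -0.219, 0.001]
contact_force: [0.6, -0.9, -1.8]
gripper_width: 63.7
grip_force: 15.0
```

```bash
python3 - <<'E'
from plant import *
from h import *
o=get_obs();go(o,[533,-105,100],8);print(o["gripper_width"],o["t"])
f=grab_frame("wrist");cv2.imwrite("pics/w3.png",f["pixels"]);np.savez("pics/w3.npz",**f)
E
```

```text
turn [-0.03  0.02 -0.  ] shift [62.1  9.  79.5] grasp now [ 470.2 -104.7  179.5]
63.74192717914601 6.6
```

View pics/w3.png

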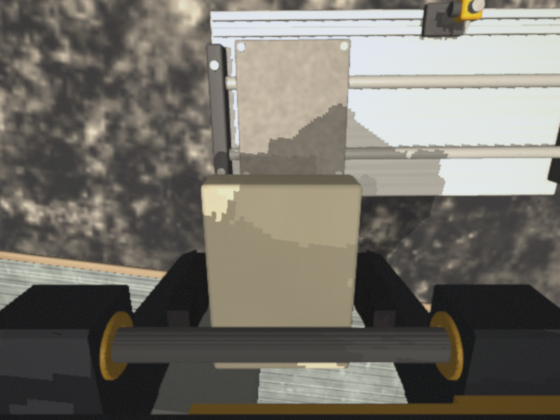

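The far deck corners are at (235,40) and (349,39), its sides run straight down to row 175, and the needle post is at (465,10). The held tile looks square to the deck.

```bash
python3 - <<'E'
from plant import *
from h import *
f=dict(np.load("pics/w3.npz"))
a,b=ray(f,(234.5,39.5),36),ray(f,(349.5,39.5),36);l,r=ray(f,(238.5,172),36),ray(f,(348,172),36)
d=a-b;print(a,b,np.hypot(*d),np.degrees(np.arctan2(d[1],d[0]))-90)
y=8.;x=np.array([np.cos(np.radians(y)),np.sin(np.radians(y))]);yv=np.array([-x[1],x[0]])
c=(a+b)/2-52*x;print("deck",c,"side width",np.hypot(*(l-r)), "side dirs",[np.degrees(np.arctan2(*(p-q)[::-1])) for p,q in((a,l),(b,r))],"mid sides along y rel c",((a+b+l+r)/4-c)@yv)
# held tile edges top z=20+157
p=[ray(f,q,177.5) for q in((203,185),(360,185))];print("tile far edge",p,np.hypot(*(p[0]-p[1])))
go(get_obs(),[*c,61],8)
for nm,uv,z in(("post top",(465,8),70),("post base",(440,20),10)):
  w=ray(f,uv,z)-c;print(nm,w@x,w@yv)
E
```

```text
[579.62681766 -56.17918298] [ 591.00831677 -137.29742858] 81.91280907216424 7.98689003042611
deck [ 533.82362764 -103.97530703] side width 87.44950843509727 side dirs [np.float64(7.505756809267062), np.float64(10.797058335555235)] mid sides along y rel c -0.9686689166756592
tile far edge [array([511.16350312, -69.07279136]), array([ 519.55158605, -128.75176143])] 60.26557394962505
turn [-0.03  0.02  0.05] shift [ 63.    8.5 118.5] grasp now [ 470.2 -104.3  179.5]
post top 64.86754867209389 -103.8125594842496
post base 69.06092447659672 -114.36691401218037
```

Call:
drive_tool:
  deltas:
    - {"rotation": [0,0,0],"translation": [11,2,10]}
    - {"rotation": [0,0,0],"translation": [18,2,10]}
    - {"rotation": [0,0,0],"translation": [18,2,10]}
    - {"rotation": [0,0,0],"translation": [16,3,10]}
    - {"rotation": [0,0,0],"translation": [0,0,20]}
    - {"rotation": [0,0,0],"translation": [0,0,20]}
    - {"rotation": [0,0,0],"translation": [0,0,15]}
    - {"rotation": [0,0,0],"translation": [0,0,10]}
    - {"rotation": [0,0,0],"translation": [0,0,0]}
    - {"rotation": [0,0,0],"translation": [0,0,0]}

```text
t: 7.65
tool_pos: [534.3, -104.8, 222.3]
tool_rot: [3.134, 0.221, 0.001]
contact_force: [0.4, 0.0, -0.5]
gripper_width: 64.0
grip_force: 15.0
```

```bash
python3 - <<'E'
from plant import *
from h import *
go(get_obs(),[533.6,-104.6,58.6],8)
E
```

```text
turn [ 0.02 -0.04  0.06] shift [-0.7 -0.3 16.4] grasp now [ 534.4 -104.8   75. ]
```

Call:
drive_tool:
  deltas:
    - {"rotation": [0,0,0],"translation": [-0.7,-0.3,6]}
    - {"rotation": [0,0,0],"translation": [0,0,5]}
    - {"rotation": [0,0,0],"translation": [0,0,3]}
    - {"rotation": [0,0,0],"translation": [0,0,1.5]}
    - {"rotation": [0,0,0],"translation": [0,0,0.7]}
    - {"rotation": [0,0,0],"translation": [0,0,0]}
    - {"rotation": [0,0,0],"translation": [0,0,0]}

```text
t: 8.35
tool_pos: [533.3, -104.9, 205.9]
tool_rot: [3.134, 0.22, -0.0]
contact_force: [-3.9, -0.1, 5.7]
gripper_width: 63.7
grip_force: 15.0
```

Call:
drive_tool:
  deltas:
    - {"rotation": [0,0,0],"translation": [0,0,0]}
    - {"rotation": [0,0,0],"translation": [0,0,0]}
    - {"rotation": [0,0,0],"translation": [0,0,0]}
    - {"rotation": [0,0,0],"translation": [0,0,0]}
    - {"rotation": [0,0,0],"translation": [0,0,0]}
  hand: 1

```text
t: 8.85
tool_pos: [533.4, -104.9, 205.5]
tool_rot: [-3.134, -0.22, -0.0]
contact_force: [-0.2, 0.3, 0.9]
gripper_width: 88.1
grip_force: 0.0
```

Call:
drive_tool:
  deltas:
    - {"rotation": [0,0,0],"translation": [0,0,-5]}
    - {"rotation": [0,0,0],"translation": [0,0,-15]}
    - {"rotation": [0,0,0],"translation": [0,0,-25]}
    - {"rotation": [0,0,0],"translation": [0,0,-30]}
    - {"rotation": [0,0,0],"translation": [-16,0,-30]}
    - {"rotation": [0,0,0],"translation": [-24,0,-20]}
    - {"rotation": [0,0,0],"translation": [-24,0,0]}
    - {"rotation": [0,0,0],"translation": [0,0,0]}
    - {"rotation": [0,0,0],"translation": [0,0,0]}

```text
t: 9.75
tool_pos: [470.2, -113.9, 330.9]
tool_rot: [3.134, 0.219, 0.001]
contact_force: [0.1, -1.2, 0.3]
gripper_width: 88.1
grip_force: 0.0
```

```bash
python3 - <<'E'
from plant import *
from h import *
o=get_obs();go(o,[527,342,180],16);print(o["gripper_width"],o["t"])
f=grab_frame("wrist");cv2.imwrite("pics/w4.png",f["pixels"]);np.savez("pics/w4.npz",**f)
E
```

```text
turn [ 0.02 -0.04 -8.  ] shift [ 180.3 -422.6    3.6] grasp now [ 470.3 -114.   183.6]
88.05267879847229 9.75
```

View pics/w4.png

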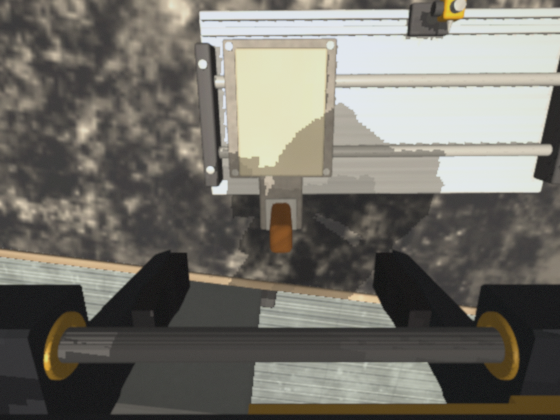

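The thick tile lies flat and square on the deck, with corners near (236,52), (329,51), (331,175) and (234,176). The deck spans cols 222–337 and the handle is at (281,225). I'll compute the tile's position and then fetch the thin tile.

```bash
python3 - <<'E'
from h import *
f=dict(np.load("pics/w4.npz"))
c=[ray(f,p,56) for p in((236,52),(329,51),(331.5,175.5),(233.5,176))]
print("tile",np.mean(c,0))
for a,b in((0,1),(1,2),(2,3),(3,0)):
  d=c[b]-c[a];print(np.hypot(*d).round(1),np.degrees(np.arctan2(d[1],d[0])).round(1))
k=[ray(f,p,36) for p in((223,39.5),(337.5,39.5),(332.5,177),(222,177))];print("deck",np.mean(k,0),[np.hypot(*(k[i]-k[i-1])).round(1) for i in range(4)])
E
```

```text
tile [ 532.57510719 -106.76377056]
63.0 -81.4
86.5 -168.3
73.9 98.3
86.2 4.4
deck [ 534.31889326 -103.63820357] [np.float64(102.1), np.float64(82.8), np.float64(102.0), np.float64(90.0)]
```

Call:
drive_tool:
  deltas:
    - {"rotation": [0,0,-4],"translation": [0,0,-10]}
    - {"rotation": [0,0,-4],"translation": [0,0,0]}
    - {"rotation": [0,0,0],"translation": [8,-26,0]}
    - {"rotation": [0,0,0],"translation": [10,-36,0]}
    - {"rotation": [0,0,0],"translation": [10,-36,0]}
    - {"rotation": [0,0,0],"translation": [10,-36,0]}
    - {"rotation": [0,0,0],"translation": [10,-36,0]}
    - {"rotation": [0,0,0],"translation": [10,-36,0]}
    - {"rotation": [0,0,0],"translation": [10,-36,0]}
    - {"rotation": [0,0,0],"translation": [10,-36,0]}

```text
t: 10.8
tool_pos: [468.5, 177.0, 340.2]
tool_rot: [-3.111, -0.439, 0.0]
contact_force: [0.1, -0.1, -0.8]
gripper_width: 87.7
grip_force: 0.0
```

Call:
drive_tool:
  deltas:
    - {"rotation": [0,0,0],"translation": [10,-36,0]}
    - {"rotation": [0,0,0],"translation": [10,-36,0]}
    - {"rotation": [0,0,0],"translation": [10,-36,0]}
    - {"rotation": [0,0,0],"translation": [10,-36,0]}
    - {"rotation": [0,0,0],"translation": [0,0,0]}
    - {"rotation": [0,0,0],"translation": [0,0,0]}

```text
t: 11.4
tool_pos: [466.9, 325.2, 339.7]
tool_rot: [3.11, 0.441, -0.002]
contact_force: [0.9, -0.6, 0.2]
gripper_width: 88.4
grip_force: 0.0
```

```bash
python3 - <<'E'
from plant import *
from h import *
o=get_obs();go(o,[528,343,180],16);print(o["t"])
f=grab_frame("wrist");np.savez("pics/w5.npz",**f);cv2.imwrite("pics/w5.png",f["pixels"])
s=proj(f,[528.7,343.6,12]);print(s)
for t in(15,30,45):print(quad(f,12,s.astype(int).tolist(),t))
E
```

```text
turn [0.01 0.07 0.13] shift [63.6 -0.3 12.4] grasp now [466.8 325.1 192.4]
11.4
[279.93641733 110.06975474]
(((529.0516357421875, 344.6937561035156), (86.14356994628906, 61.2030143737793), 16.302570343017578), array([278.73469388, 104.36734694]))
(((529.0536499023438, 344.6267395019531), (86.09408569335938, 61.69955062866211), 16.218441009521484), array([278.89825581, 104.05232558]))
(((529.391845703125, 344.7802734375), (86.83930969238281, 62.01845932006836), 16.25017547607422), array([279.00287356, 104.54597701]))
```

Call:
drive_tool:
  deltas:
    - {"rotation": [0,0,0],"translation": [15.2,-0.4,10]}
    - {"rotation": [0,0,0],"translation": [18,-0.5,10]}
    - {"rotation": [0,0,0],"translation": [18,-0.5,20]}
    - {"rotation": [0,0,0],"translation": [14,0,25]}
    - {"rotation": [0,0,0],"translation": [0,0,25]}
    - {"rotation": [0,0,0],"translation": [0,0,20]}
    - {"rotation": [0,0,0],"translation": [0,0,15]}
    - {"rotation": [0,0,0],"translation": [0,0,0]}
    - {"rotation": [0,0,0],"translation": [0,0,0]}

```text
t: 12.35
tool_pos: [529.5, 343.4, 216.2]
tool_rot: [-3.111, -0.437, -0.001]
contact_force: [0.9, 0.5, 1.0]
gripper_width: 87.9
grip_force: 0.0
```

```bash
python3 - <<'E'
from plant import *
from h import *
go(get_obs(),[529.2,344.5,22],16.2)
E
```

```text
turn [-0.   -0.05 -0.19] shift [ 0.  -1.2 46.9] grasp now [529.6 343.4  68.9]
```

Call:
drive_tool:
  deltas:
    - {"rotation": [0,0,0],"translation": [0,-1,14]}
    - {"rotation": [0,0,0],"translation": [0,0,13]}
    - {"rotation": [0,0,0],"translation": [0,0,10]}
    - {"rotation": [0,0,0],"translation": [0,0,7]}
    - {"rotation": [0,0,0],"translation": [0,0,3]}
    - {"rotation": [0,0,0],"translation": [0,0,0]}
    - {"rotation": [0,0,0],"translation": [0,0,0]}

```text
t: 13.05
tool_pos: [529.0, 344.7, 168.9]
tool_rot: [-3.111, -0.438, -0.001]
contact_force: [-0.2, -0.0, 0.4]
gripper_width: 88.5
grip_force: 0.0
```

Call:
drive_tool:
  deltas:
    - {"rotation": [0,0,0],"translation": [0,0,0]}
    - {"rotation": [0,0,0],"translation": [0,0,0]}
    - {"rotation": [0,0,0],"translation": [0,0,0]}
    - {"rotation": [0,0,0],"translation": [0,0,0]}
    - {"rotation": [0,0,0],"translation": [0,0,0]}
    - {"rotation": [0,0,0],"translation": [0,0,0]}
    - {"rotation": [0,0,0],"translation": [0,0,0]}
  hand: -1
  force: 15

```text
t: 13.75
tool_pos: [528.9, 344.6, 168.7]
tool_rot: [-3.111, -0.438, -0.0]
contact_force: [-0.4, -0.6, 1.9]
gripper_width: 63.6
grip_force: 15.0
```

```bash
python3 - <<'E'
from plant import *
from h import *
go(get_obs(),[470,-113,180],8)
E
```

```text
turn [-0.   -0.01  8.03] shift [-122.   445.  -158.6] grasp now [528.9 344.6  21.4]
```

Call:
drive_tool:
  deltas:
    - {"rotation": [0,0,0],"translation": [0,0,-10]}
    - {"rotation": [0,0,0],"translation": [0,0,-25]}
    - {"rotation": [0,0,4],"translation": [0,0,-35]}
    - {"rotation": [0,0,4],"translation": [0,0,-35]}
    - {"rotation": [0,0,0],"translation": [-4,20,-30]}
    - {"rotation": [0,0,0],"translation": [-9,33,-24]}
    - {"rotation": [0,0,0],"translation": [-9,33,0]}
    - {"rotation": [0,0,0],"translation": [-9,33,0]}
    - {"rotation": [0,0,0],"translation": [-9,33,0]}
    - {"rotation": [0,0,0],"translation": [-9,33,0]}

```text
t: 14.75
tool_pos: [505.7, 153.3, 328.1]
tool_rot: [3.134, 0.22, 0.001]
contact_force: [0.4, -0.1, -1.7]
gripper_width: 63.9
grip_force: 15.0
```

Call:
drive_tool:
  deltas:
    - {"rotation": [0,0,0],"translation": [-9,33,0]}
    - {"rotation": [0,0,0],"translation": [-9,33,0]}
    - {"rotation": [0,0,0],"translation": [-9,33,0]}
    - {"rotation": [0,0,0],"translation": [-9,33,0]}
    - {"rotation": [0,0,0],"translation": [-9,33,0]}
    - {"rotation": [0,0,0],"translation": [-9,33,0]}
    - {"rotation": [0,0,0],"translation": [-9,33,0]}
    - {"rotation": [0,0,0],"translation": [-9,26,0]}
    - {"rotation": [0,0,0],"translation": [0,0,0]}
    - {"rotation": [0,0,0],"translation": [0,0,0]}

```text
t: 15.75
tool_pos: [470.7, -110.0, 327.8]
tool_rot: [-3.134, -0.218, -0.0]
contact_force: [0.4, -1.4, -0.6]
gripper_width: 63.8
grip_force: 15.0
```

```bash
python3 - <<'E'
from plant import *
from h import *
o=get_obs();go(o,[533.4,-104.9,95],8);print(o["gripper_width"],o["t"])
f=grab_frame("wrist");np.savez("pics/w6.npz",**f)
f4=dict(np.load("pics/w4.npz"))
s=proj(f4,[540,-90,56]).astype(int).tolist()
for t in(15,25,35):print(quad(f4,56,s,t))
E
```

```text
turn [-0.01 -0.01 -0.03] shift [62.8  3.7 85.5] grasp now [ 470.7 -110.   180.5]
63.804984945445035 15.75
(((536.5314331054688, -104.72416687011719), (79.6417007446289, 60.94911575317383), 7.97260856628418), array([275.80978261,  99.23641304]))
(((536.4688110351562, -104.79974365234375), (81.0025634765625, 61.60164260864258), 7.996829032897949), array([275.7613941 ,  99.17962466]))
(((536.47216796875, -104.80661010742188), (81.0044937133789, 61.89976119995117), 8.003231048583984), array([276.21428571,  99.56613757]))
```

Call:
drive_tool:
  deltas:
    - {"rotation": [0,0,0],"translation": [10.8,0.7,10]}
    - {"rotation": [0,0,0],"translation": [18,1,15]}
    - {"rotation": [0,0,0],"translation": [18,1,15]}
    - {"rotation": [0,0,0],"translation": [16,1,15]}
    - {"rotation": [0,0,0],"translation": [0,0,15]}
    - {"rotation": [0,0,0],"translation": [0,0,15]}
    - {"rotation": [0,0,0],"translation": [0,0,0]}
    - {"rotation": [0,0,0],"translation": [0,0,0]}

```text
t: 16.6
tool_pos: [533.7, -104.1, 243.0]
tool_rot: [-3.134, -0.222, -0.0]
contact_force: [0.1, -0.2, -1.3]
gripper_width: 63.7
grip_force: 15.0
```

```bash
python3 - <<'E'
from plant import *
from h import *
go(get_obs(),[533.4,-104.9,77.4],8)
E
```

```text
turn [-0.   -0.01  0.1 ] shift [-0.4  0.8 18.3] grasp now [ 533.8 -104.1   95.7]
```

Call:
drive_tool:
  deltas:
    - {"rotation": [0,0,0],"translation": [-0.4,0.8,7]}
    - {"rotation": [0,0,0],"translation": [0,0,5]}
    - {"rotation": [0,0,0],"translation": [0,0,3]}
    - {"rotation": [0,0,0],"translation": [0,0,2]}
    - {"rotation": [0,0,0],"translation": [0,0,1]}
    - {"rotation": [0,0,0],"translation": [0,0,0]}
    - {"rotation": [0,0,0],"translation": [0,0,0]}

```text
t: 17.3
tool_pos: [533.3, -105.7, 224.7]
tool_rot: [3.134, 0.22, 0.0]
contact_force: [-1.7, -0.1, 0.7]
gripper_width: 63.9
grip_force: 15.0
```

Call:
drive_tool:
  deltas:
    - {"rotation": [0,0,0],"translation": [0,0,0]}
    - {"rotation": [0,0,0],"translation": [0,0,0]}
    - {"rotation": [0,0,0],"translation": [0,0,0]}
    - {"rotation": [0,0,0],"translation": [0,0,0]}
    - {"rotation": [0,0,0],"translation": [0,0,0]}
  hand: 1

```text
t: 17.8
tool_pos: [533.2, -105.7, 224.5]
tool_rot: [3.134, 0.22, 0.0]
contact_force: [-0.5, 0.0, 0.6]
gripper_width: 88.1
grip_force: 0.0
```

Call:
drive_tool:
  deltas:
    - {"rotation": [0,0,0],"translation": [0,0,-5]}
    - {"rotation": [0,0,0],"translation": [0,0,-15]}
    - {"rotation": [0,0,0],"translation": [0,0,-25]}
    - {"rotation": [0,0,0],"translation": [0,0,-30]}
    - {"rotation": [0,0,0],"translation": [-16,0,-30]}
    - {"rotation": [0,0,0],"translation": [-30,0,0]}
    - {"rotation": [0,0,0],"translation": [-24,0,0]}
    - {"rotation": [0,0,0],"translation": [0,0,0]}
    - {"rotation": [0,0,0],"translation": [0,0,0]}

```text
t: 18.7
tool_pos: [464.1, -115.6, 330.1]
tool_rot: [3.133, 0.219, 0.002]
contact_force: [1.1, -0.2, 0.1]
gripper_width: 88.0
grip_force: 0.0
```

```bash
python3 - <<'E'
from plant import *
from h import *
o=get_obs();go(o,[451,-116,130],8);print(o["gripper_width"],o["t"])
f=grab_frame("wrist");cv2.imwrite("pics/w7.png",cv2.resize(f["pixels"][:280,180:],(760,560)));np.savez("pics/w7.npz",**f)
E
```

```text
turn [ 0.03 -0.06  0.  ] shift [-13.   -1.4  52.8] grasp now [ 464.3 -115.7  182.8]
87.99662179964172 18.7
```

View pics/w7.png

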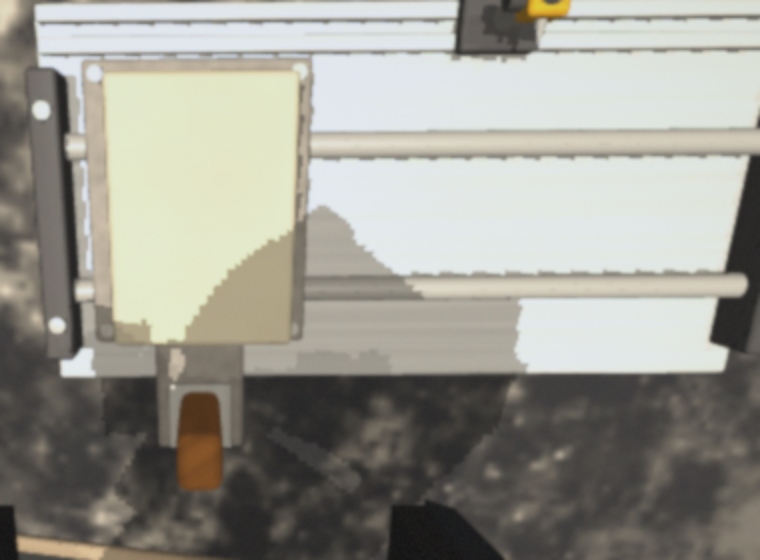

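The thin tile is flush on the thick one: the pile is at crop cols 104–300, rows 70–342, with no visible offset. The handle's top is around crop (200,462), and the needle post's block is at crop cols 460–535, row 25. Now the handle position and the distance to the notch.

```bash
python3 - <<'E'
from plant import *
from h import *
f=dict(np.load("pics/w7.npz"));t=dict(np.load("pics/top0.npz"))
q=lambda u,v,z:ray(f,(180+u/2,v/2),z)
x=np.array([np.cos(np.radians(8)),np.sin(np.radians(8))]);yv=np.array([-x[1],x[0]])
c=np.array([533.4,-104.9]);H=c-83*x
print("handle expect",H)
for r in(435,490):print(q(179,r,92),q(221,r,92))
print("foot far",q(179,393,92),)
w=lambda p:((p-c)@x,(p-c)@yv)
print("tile",[w(q(*p,68)) for p in((104,71),(300,71),(291,342),(115,342))])
for nm,p in(("block L",q(458,52,10)),("block R",q(536,52,10)),("yellow70",q(550,5,70)),("block top",q(497,5,30))):print(nm,w(p))
print("post top cam",w(ray(t,(359.1,197.7),70)),w(ray(t,(359.1,197.7),56)))
go(get_obs(),[*H,75],8)
E
```

```text
handle expect [ 451.20775029 -116.45136738]
[ 462.90452388 -108.52219187] [ 464.85965017 -122.46325546]
[ 442.9235654 -111.1203287] [ 444.93044121 -125.43550454]
foot far [ 477.47339281 -106.62779251]
tile [(np.float64(43.84624145506976), np.float64(29.59483393796156)), (np.float64(43.844814474140506), np.float64(-32.613364035408786)), (np.float64(-43.83952005051608), np.float64(-33.23460456951015)), (np.float64(-43.82600722989877), np.float64(29.51292855209646))]
block L (np.float64(58.90429433004517), np.float64(-101.60943882543238))
block R (np.float64(58.903958246418775), np.float64(-132.1045003999733))
yellow70 (np.float64(61.92149903656012), np.float64(-108.21458263918552))
block top (np.float64(70.73498574411491), np.float64(-107.13276364316614))
post top cam (np.float64(64.96025649678221), np.float64(-109.93016246328148)) (np.float64(68.31160373692089), np.float64(-113.09579510752418))
turn [ 0.02 -0.05  0.03] shift [-13.2  -0.9 107.6] grasp now [ 464.6 -115.6  182.6]
```

Call:
drive_tool:
  deltas:
    - {"rotation": [0,0,0],"translation": [-6,-0.5,5]}
    - {"rotation": [0,0,0],"translation": [-6,0,5]}
    - {"rotation": [0,0,0],"translation": [0,0,20]}
    - {"rotation": [0,0,0],"translation": [0,0,25]}
    - {"rotation": [0,0,0],"translation": [0,0,20]}
    - {"rotation": [0,0,0],"translation": [0,0,20]}
    - {"rotation": [0,0,0],"translation": [0,0,12]}
    - {"rotation": [0,0,0],"translation": [0,0,0]}
    - {"rotation": [0,0,0],"translation": [0,0,0]}
  hand: 0.3

```text
t: 19.65
tool_pos: [452.1, -116.7, 222.9]
tool_rot: [3.134, 0.22, 0.0]
contact_force: [-0.7, -0.5, 0.9]
gripper_width: 57.5
grip_force: 0.0
```

Call:
drive_tool:
  deltas:
    - {"rotation": [0,0,0],"translation": [0,0,0]}
    - {"rotation": [0,0,0],"translation": [0,0,0]}
    - {"rotation": [0,0,0],"translation": [0,0,0]}
    - {"rotation": [0,0,0],"translation": [0,0,0]}
    - {"rotation": [0,0,0],"translation": [0,0,0]}
    - {"rotation": [0,0,0],"translation": [0,0,0]}
    - {"rotation": [0,0,0],"translation": [0,0,0]}
    - {"rotation": [0,0,0],"translation": [0,0,0]}
  hand: -1
  force: 12

```text
t: 20.45
tool_pos: [452.0, -116.7, 222.6]
tool_rot: [3.134, 0.22, 0.0]
contact_force: [-0.0, -0.7, 1.6]
gripper_width: 15.8
grip_force: 12.0
```

```bash
cat >> h.py <<'E'
def rail(o,show=True):
    x=np.array([np.cos(np.radians(8)),np.sin(np.radians(8))]);y=np.array([-x[1],x[0]])
    R=Ro.from_rotvec(o["tool_rot"]);g=np.array(o["tool_pos"])+147.3*R.as_matrix()[:,2]
    F=np.array(o["contact_force"])
    print("t",o["t"],"grasp",g.round(2),"x,y along slide rel deck0",((g[:2]-[533.4,-104.9])@x).round(2),((g[:2]-[533.4,-104.9])@y).round(2),"F x,y,z",(F[:2]@x).round(2),(F[:2]@y).round(2),F[2].round(2),"grip",o["grip_force"],o["gripper_width"])
E
python3 -c "
from plant import *
from h import *
rail(get_obs())"
```

```text
t 20.45 grasp [ 451.99 -116.74   75.28] x,y along slide rel deck0 -82.26 -0.39 F x,y,z -0.12 -0.71 1.58 grip 11.993599254637957 15.843936834977923
```

Call:
drive_tool:
  deltas:
    - {"rotation": [0,0,0],"translation": [0,1,0]}
    - {"rotation": [0,0,0],"translation": [0,3,0]}
    - {"rotation": [0,0,0],"translation": [0,5,0]}
    - {"rotation": [0,0,0],"translation": [0,5,0]}
    - {"rotation": [0,0,0],"translation": [0,6,0]}
    - {"rotation": [0,0,0],"translation": [0,6,0]}
    - {"rotation": [0,0,0],"translation": [0,6,0]}
    - {"rotation": [0,0,0],"translation": [0,5,0]}
    - {"rotation": [0,0,0],"translation": [0,3,0]}
    - {"rotation": [0,0,0],"translation": [0,1,0]}

```text
t: 21.45
tool_pos: [457.9, -157.1, 222.6]
tool_rot: [-3.133, -0.22, -0.001]
contact_force: [2.3, 6.7, 3.4]
gripper_width: 15.8
grip_force: 12.0
```

```bash
python3 -c "
from plant import *
from h import *
rail(get_obs())"
```

```text
t 21.45 grasp [ 457.95 -157.04   75.3 ] x,y along slide rel deck0 -81.97 -41.13 F x,y,z 3.2 6.28 3.35 grip 11.993164387531579 15.848844796820586
```

Call:
drive_tool:
  deltas:
    - {"rotation": [0,0,0],"translation": [0,0,0]}
    - {"rotation": [0,0,0],"translation": [0,0,0]}
    - {"rotation": [0,0,0],"translation": [0,0,0]}

```text
t: 21.75
tool_pos: [457.9, -157.2, 222.6]
tool_rot: [3.134, 0.22, 0.001]
contact_force: [3.2, 3.6, 1.0]
gripper_width: 15.9
grip_force: 12.0
```

```bash
python3 -c "
from plant import *
from h import *
rail(get_obs())
f=grab_frame('top');np.savez('pics/t2.npz',**f)
a=cv2.resize(f['pixels'][185:275,285:420],(742,495),interpolation=cv2.INTER_CUBIC);cv2.imwrite('pics/t2.png',a)"
```

```text
t 21.75 grasp [ 457.96 -157.19   75.28] x,y along slide rel deck0 -81.98 -41.28 F x,y,z 3.68 3.16 1.01 grip 11.994481505826116 15.939281695785214
```

View pics/t2.png

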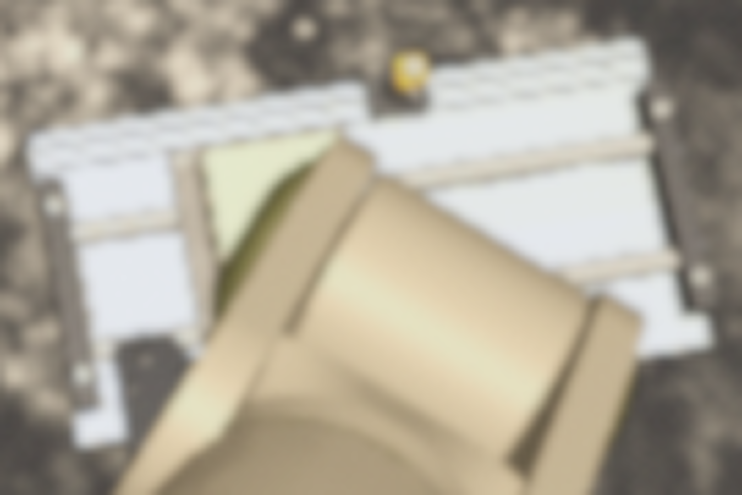

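The picture shows the carriage moved along with the hand: its far-left corner went from crop (85,172) to (172,155), about 41 mm. The needle post is still ahead of it. On with most of the remaining travel.

Call:
drive_tool:
  deltas:
    - {"rotation": [0,0,0],"translation": [0.2,1,0]}
    - {"rotation": [0,0,0],"translation": [0.2,3,0]}
    - {"rotation": [0,0,0],"translation": [0.1,5,0]}
    - {"rotation": [0,0,0],"translation": [0.1,6,0]}
    - {"rotation": [0,0,0],"translation": [0.1,7,0]}
    - {"rotation": [0,0,0],"translation": [0.1,7,0]}
    - {"rotation": [0,0,0],"translation": [0.1,7,0]}
    - {"rotation": [0,0,0],"translation": [0,6,0]}
    - {"rotation": [0,0,0],"translation": [0,4,0]}
    - {"rotation": [0,0,0],"translation": [0,2,0]}

```text
t: 22.8
tool_pos: [465.1, -204.6, 222.6]
tool_rot: [-3.133, -0.22, 0.001]
contact_force: [0.0, 6.5, 4.6]
gripper_width: 15.8
grip_force: 12.0
```

Call:
drive_tool:
  deltas:
    - {"rotation": [0,0,0],"translation": [0,1,0]}
    - {"rotation": [0,0,0],"translation": [0,1,0]}
    - {"rotation": [0,0,0],"translation": [0,1,0]}

```text
t: 23.1
tool_pos: [465.6, -207.3, 222.6]
tool_rot: [-3.133, -0.22, 0.001]
contact_force: [1.1, 6.1, 5.3]
gripper_width: 15.9
grip_force: 12.0
```

```bash
python3 -c "
from plant import *
from h import *
rail(get_obs())"
```

```text
t 23.1 grasp [ 465.42 -207.13   75.27] x,y along slide rel deck0 -81.54 -91.78 F x,y,z 1.91 5.92 5.29 grip 11.994873993680812 15.948264058471409
```

Call:
drive_tool:
  deltas:
    - {"rotation": [0,0,0],"translation": [0,1,0]}
    - {"rotation": [0,0,0],"translation": [0,1,0]}
    - {"rotation": [0,0,0],"translation": [0,1,0]}
    - {"rotation": [0,0,0],"translation": [0,1,0]}

```text
t: 23.5
tool_pos: [466.1, -211.2, 222.6]
tool_rot: [-3.133, -0.22, 0.001]
contact_force: [1.1, 5.8, 5.5]
gripper_width: 15.9
grip_force: 12.0
```

Call:
drive_tool:
  deltas:
    - {"rotation": [0,0,0],"translation": [0,1,0]}
    - {"rotation": [0,0,0],"translation": [0,1,0]}
    - {"rotation": [0,0,0],"translation": [0,1,0]}
    - {"rotation": [0,0,0],"translation": [0,1,0]}

```text
t: 23.9
tool_pos: [466.7, -215.2, 222.6]
tool_rot: [-3.133, -0.22, 0.001]
contact_force: [0.7, 5.6, 5.5]
gripper_width: 16.0
grip_force: 12.0
```

Call:
drive_tool:
  deltas:
    - {"rotation": [0,0,0],"translation": [0,1,0]}
    - {"rotation": [0,0,0],"translation": [0,1,0]}

```text
t: 24.1
tool_pos: [467.0, -217.2, 222.6]
tool_rot: [-3.133, -0.22, 0.001]
contact_force: [1.0, 5.7, 6.3]
gripper_width: 15.8
grip_force: 12.0
```

Call:
drive_tool:
  deltas:
    - {"rotation": [0,0,0],"translation": [0,1,0]}
    - {"rotation": [0,0,0],"translation": [0,1,0]}

```text
t: 24.3
tool_pos: [467.3, -219.1, 222.6]
tool_rot: [-3.133, -0.22, 0.001]
contact_force: [0.9, 4.9, 5.5]
gripper_width: 16.1
grip_force: 12.0
```

Call:
drive_tool:
  deltas:
    - {"rotation": [0,0,0],"translation": [0,0.5,0]}
    - {"rotation": [0,0,0],"translation": [0,0.5,0]}

```text
t: 24.5
tool_pos: [467.4, -220.1, 222.6]
tool_rot: [-3.133, -0.22, 0.001]
contact_force: [0.6, 4.7, 4.5]
gripper_width: 16.0
grip_force: 12.0
```

Call:
drive_tool:
  deltas:
    - {"rotation": [0,0,0],"translation": [0,0.5,0]}
    - {"rotation": [0,0,0],"translation": [0,0.5,0]}

```text
t: 24.7
tool_pos: [467.6, -221.1, 222.6]
tool_rot: [-3.133, -0.22, 0.001]
contact_force: [0.6, 5.2, 4.7]
gripper_width: 16.1
grip_force: 12.0
```

Call:
drive_tool:
  deltas:
    - {"rotation": [0,0,0],"translation": [0,0.5,0]}
    - {"rotation": [0,0,0],"translation": [0,0.5,0]}

```text
t: 24.9
tool_pos: [467.7, -222.1, 222.6]
tool_rot: [-3.133, -0.22, 0.001]
contact_force: [0.3, 5.8, 5.0]
gripper_width: 16.2
grip_force: 12.0
```

Call:
drive_tool:
  deltas:
    - {"rotation": [0,0,0],"translation": [0,0.5,0]}
    - {"rotation": [0,0,0],"translation": [0,0.5,0]}

```text
t: 25.1
tool_pos: [467.9, -223.1, 222.6]
tool_rot: [-3.133, -0.22, 0.001]
contact_force: [0.6, 5.6, 4.6]
gripper_width: 15.8
grip_force: 12.0
```

Call:
drive_tool:
  deltas:
    - {"rotation": [0,0,0],"translation": [0,0.5,0]}
    - {"rotation": [0,0,0],"translation": [0,0.5,0]}

```text
t: 25.3
tool_pos: [468.0, -224.4, 222.6]
tool_rot: [-3.134, -0.22, 0.001]
contact_force: [-0.1, 3.6, 4.4]
gripper_width: 15.9
grip_force: 12.0
```

Call:
drive_tool:
  deltas:
    - {"rotation": [0,0,0],"translation": [0,0.5,0]}
    - {"rotation": [0,0,0],"translation": [0,0.5,0]}

```text
t: 25.5
tool_pos: [468.2, -225.6, 222.6]
tool_rot: [3.134, 0.22, -0.0]
contact_force: [-1.2, 2.5, 4.3]
gripper_width: 16.1
grip_force: 12.0
```

The detent is drawing the carriage in, so I'll keep to 1 mm per call.

Call:
drive_tool:
  deltas:
    - {"rotation": [0,0,0],"translation": [0,0.5,0]}
    - {"rotation": [0,0,0],"translation": [0,0.5,0]}

```text
t: 25.7
tool_pos: [468.3, -226.7, 222.6]
tool_rot: [3.133, 0.22, -0.0]
contact_force: [-1.3, 0.9, 5.4]
gripper_width: 15.8
grip_force: 12.0
```

Call:
drive_tool:
  deltas:
    - {"rotation": [0,0,0],"translation": [0,0.5,0]}
    - {"rotation": [0,0,0],"translation": [0,0.5,0]}

```text
t: 25.9
tool_pos: [468.5, -227.7, 222.6]
tool_rot: [3.133, 0.22, -0.0]
contact_force: [-1.4, 0.4, 4.9]
gripper_width: 16.1
grip_force: 12.0
```

Call:
drive_tool:
  deltas:
    - {"rotation": [0,0,0],"translation": [0,0.4,0]}
    - {"rotation": [0,0,0],"translation": [0,0.4,0]}

```text
t: 26.1
tool_pos: [468.6, -228.3, 222.6]
tool_rot: [-3.134, -0.22, 0.0]
contact_force: [-0.9, 3.0, 6.4]
gripper_width: 16.3
grip_force: 12.0
```

Call:
drive_tool:
  deltas:
    - {"rotation": [0,0,0],"translation": [0,0.4,0]}
    - {"rotation": [0,0,0],"translation": [0,0.4,0]}

```text
t: 26.3
tool_pos: [468.7, -228.8, 222.5]
tool_rot: [-3.133, -0.22, 0.001]
contact_force: [-2.1, 5.2, 7.0]
gripper_width: 15.9
grip_force: 12.0
```

```bash
python3 -c "
from plant import *
from h import *
rail(get_obs())"
```

```text
t 26.3 grasp [ 468.61 -228.64   75.25] x,y along slide rel deck0 -81.38 -113.52 F x,y,z -1.4 5.45 7.01 grip 11.995789330685511 15.886061288750804
```

The force is back at its running value, so the ball is in the notch. I'll let it settle with a softer grip.

Call:
drive_tool:
  deltas:
    - {"rotation": [0,0,0],"translation": [0,0,0]}
    - {"rotation": [0,0,0],"translation": [0,0,0]}
    - {"rotation": [0,0,0],"translation": [0,0,0]}
    - {"rotation": [0,0,0],"translation": [0,0,0]}
    - {"rotation": [0,0,0],"translation": [0,0,0]}
  force: 6

```text
t: 26.8
tool_pos: [468.7, -228.8, 222.6]
tool_rot: [-3.133, -0.22, 0.0]
contact_force: [-0.7, 3.5, 6.0]
gripper_width: 16.0
grip_force: 6.0
```

```bash
python3 -c "
from plant import *
from h import *
rail(get_obs())
f=grab_frame('wrist')
np.savez('pics/w9.npz',**f)
x=np.array([np.cos(np.radians(8)),np.sin(np.radians(8))]);y=np.array([-x[1],x[0]])
# predicted pixels of pile top, and blob there
c=np.array([533.4,-104.9])-113.3*y
s=proj(f,[*(c+20*x),68]);print(s)
for t in(15,30):
  r=quad(f,68,s.astype(int).tolist(),t)[0];d=np.array(r[0])-c;print(r,d@x,d@y)
"
```

```text
t 26.8 grasp [ 468.64 -228.67   75.27] x,y along slide rel deck0 -81.35 -113.56 F x,y,z -0.25 3.61 6.03 grip 5.997064384573605 16.034394833887053
[279.27823263  25.93896176]
((542.3709716796875, -219.39439392089844), (70.22981262207031, 60.65401840209961), 8.19527530670166) -7.050873044535248 -1.3286602970717256
((541.905029296875, -218.2492218017578), (70.64167785644531, 63.71519470214844), 8.012234687805176) -7.352903753154018 -0.1297862679889099
```

```bash
python3 -c "
from plant import *
print(close_job())"
```

```text
the job is handed in; nothing more can be done
None
```

The thick tile is on the deck with the thin one flush on top, and the carriage sits in the notch with the gripper still on the handle; I handed it in at about 27 s, and the call returned no verdict.

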